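# Locate the vial carrier and snap its hook shut

### The job

Put the vial carrier plate on the grey locating base, loop end towards the hinged hook, and push it fully home: its long edge against both dowels and its vial end against the end stop. Then swing the hook down onto the carrier's loop until the sprung gate snaps shut under the loop, and leave it all in place. Do not disturb the timer, the beaker or the film roll, and do not tip the carrier over.

Things in the scene. Friction and masses are not known exactly. Their poses are not given: they have to be found in the camera images.
- carrier_handle (a point): Centre of the loose vial carrier's black bridge handle: grip bar 56 mm long (x), 14 wide (y), 14 high, on two posts 12 mm wide in y; 41 mm above the plate's underside, 26 mm free under the bar. Axes are the carrier's: x along it from the loop end to the vial end, y across, z up. The carrier weighs about 0.28 to 0.5 kg.
- carrier: The vial carrier: aluminium plate 130 (x) x 90 (y) x 8 mm, lying flat on the worktop at first. Origin at the centre of its underside; handle centre at (8, 0, 41) mm, loop bar at (-48, 0, 38) mm, a row of four fixed capped vials across it at x = +50 mm, tops about 38 mm high. Axes as carrier_handle.
- carrier_loop (a point): Middle of the cross bar of the carrier's loop, a steel staple of 8 mm round bar; the cross bar runs along y with 24 mm free between its uprights. 56 mm from the handle centre towards -x, 38 mm above the plate's underside. Axes as carrier_handle.
- base: Fixed locating base, grey block with aluminium top; origin on the worktop under the centre of the carrier's home place, axes equal the carrier's when home (loop end at -x). Top at z = 36 mm, x -150 to +87, y -62 to +62. Two 10 mm dowels, centres (-40, 50) and (40, 50); end stop block 40 mm wide, face at x = +65; all 18 mm above the top. Open at -y; hinge towers of the hook at x = -133, 48 mm above it.
- home_handle (a point): Where the centre of the carrier's handle lies when the carrier is fully home, long edge (+y) against both dowels and vial end (+x) against the end stop: (8, 0, 77) mm in the base's frame. Axes as the base.
- home_loop (a point): Where the middle of the loop's cross bar lies when the carrier is fully home: (-48, 0, 74) mm in the base's frame. Axes as the base. The hook arm's hinge axis runs along y at the same height, 85 mm further towards -x.
- hook_arm (a joint): Angle of the steel hook arm, rad: 0 = arm level, hook fully down (hard stop), growing as it is raised about its hinge at x = -133, z = 74 mm of the base (axis along the base's y). Starts raised at 0.95 to 1.2, limit 1.45, leaning over the loop's place from -x. Friction (0.05 N m) holds it at any angle; push it down from its pad's side.
- hook_pad (a point): Middle of the face of the black rubber press pad on top of the hook arm, 28 mm along the arm x 26 mm wide: 85 mm along the arm from the hinge axis and 16 mm off it. Axes: x along the arm away from the hinge, y along the hinge axis, z out of the pad (up when the arm is down, when it lies 16 mm above home_loop).
- hook_seat (a point): Point in the hook where the loop's bar rests when hooked: 85 mm along the arm from the hinge axis, 16 mm under the pad's face; at home_loop when the arm is down. The hook is 16 mm wide (y), its two legs reach 22 mm beneath this point, and its mouth between them opens downward, closed by the gate. Axes as hook_pad.
- gate (a joint): Angle of the small sprung gate across the hook's mouth, rad: 0 = shut, up to 1.25 as the loop's bar pushes it inward. Spring 0.05 N m/rad with preload: about 2 to 5 N at the bar. It flicks shut under the bar only in about the last 0.04 rad of the arm's way down, so press the arm right down; then it holds the bar captive.
- kitchen_timer: White bench timer 68 x 68 x 21 mm, bystander; origin at the centre of its underside.
- beaker: Clear 100 ml beaker, 71 mm across, 92 mm high, bystander; origin at the centre of its underside.
- film_roll: White roll of film, 62 mm across, 50 mm high, standing, bystander; origin at the centre of its underside.

How it is judged:
By the outcome, as a careful person would: the job done as asked, in the order asked, and still so for the second after the job is handed in, with the robot touching nothing.
It also fails if it takes over 53 s, if anything falls off the work surface, if the arm or the gripper's body presses on something with over 40 N, if the wrist force passes 120 N, or if a joint passes its speed limit or range.

### The arm

A 6-joint arm with a two-finger parallel gripper is mounted at the origin on a cart in front of the work surface, level with it; the furniture and walls round the work are solid. World frame = base frame: x ahead of the robot, y to its left, z up, the work surface at z = 0. Lengths are in m, angles in rad, forces in N, time in s.
With the tool pointing down it reaches from about 0.3 to 0.775 m from the base axis. Payload 14.6 kg.
Tool frame: the origin (TCP) lies at the very end of the fingers, on their centre line; the grasp point (between the pads) lies 19 mm behind it; z points along the fingers, y is the line along which they close (so a half turn about z gives the same grasp; the last joint's range is limited). The gripper opens to 85 mm and grips with 20 to 120 N. Pads are 22 mm wide; open, the fingers measure 114 mm over their backs; the gripper's body (76 mm by 85 mm) begins 54 mm behind the grasp point. The pads swing forward as they close: fully open they stand 13 mm farther back than shut.
Start: joints at [-1.414, 0.3, 1.521, -0, 1.321, -0.067], TCP at [0.122, -0.536, 0.231] pointing down, gripper open.
Joint ranges: [-3.03, 3.03], [-0.79, 2.21], [0.23, 2.52], [-1.04, 4.18], [0, 3.07], [-2.55, 2.55]. Speed limits (rad/s): [2.22, 2.22, 2.57, 3.14, 3.14, 3.14].

### API

Orientations are given as [roll, pitch, yaw] about the fixed x, y, z axes, in that order (R = Rz(yaw) Ry(pitch) Rx(roll)).
In Python, from station import robot, eyes gives the robot as it stands.
- The arm moves only by the shell command python3 -m crank 'ROWS' [OPENING] [FORCE]. ROWS is JSON, a list of rows, each a list of 2 entries, a list of its own where there are three numbers: the shift along the tool's x, y, z in mm, then the turn, a rotation vector about the tool's x, y, z in degrees. In form: [[[tx, ty, tz], [wx, wy, wz]], ...]. A call has 1 to 5 rows; each row is the pose to reach, as a shift and turn from the pose commanded when the call began, along the tool's axes at that moment; what a row does not reach only later rows make up. A row lasts 1/10 s, in which the tool goes at most 50 mm and 8.59 degrees, less where a joint would pass 70% of its speed; a pose out of reach is approached as far as the arm can. A call with a gripper value outside its range is refused whole. OPENING is the closure, from -1 (fully open) to 1 (shut), so that 0 is half open, set as the call begins (- or left out, the last holds). The fingers move at their own pace and stop on an object; FORCE is the grip in N (left out, the last holds). Time passes only in rows, so rows that repeat a pose let the fingers close. It gives the time, the measured TCP pose, the force, the opening and the grip force at its end, in the units of the state.
- robot.state(): the state, without advancing time (a new reading comes with each control period).
- eyes.capture(name): name is "side" or "top" or "wrist"; returns (picture, depth): 420x560x3 uint8, blue, green, red; 420x560 float32, m along the optical axis (not along the pixel's ray), 0 where there is no reading.
- eyes.camera_params(name): a dict with "mtx" (3x3 intrinsics, pixels), "R" (3x3) and "t" (3): a world point X has camera coordinates R X + t; the wrist camera has in their place "tool_from_camera" (4x4, takes a point from camera to tool coordinates, whose origin is the TCP and whose axes are the flange's). Camera axes: x right, y down, z forward; pixel columns grow to the right and rows downward; lengths in m; the calibration is good to about 2 mm. A picture is of the moment at which its call begins: read the wrist's pose just before it. camera_params takes no time and is no camera call.
- robot.job_done(): hands the job in; it is judged then, once.
The state is a dict: "t": time; "joint_positions": joint angles; "qvel": joint speeds; "joint_efforts": joint torques, N m; "eef_pos": TCP position; "eef_rot": TCP orientation; "force": force on the tool from outside, world axes, zero at the start; "torque": the same for the moment, N m; "width": finger opening in m; "gripper_force": force on a finger pad.
Only numpy, scipy, OpenCV 4.12 (cv2) and the standard library are available. Lean on these libraries where they do the work, as an engineer would, in place of code of your own. Each camera call takes 0.05 s, during which the arm holds its last target. There are 200 camera calls.

## Working session

There is one attempt and no reset: what is moved stays moved. The work goes in short steps, Python scripts to look and compute and a shell command to move; the robot and the scene stay as the last step left them, time stands still between calls to the robot, and variables do not carry over. Pictures are saved under pics/ and viewed, at most 12 in all, crops included, and the job is handed in when it is done.

```bash
ls; mkdir -p pics; cat > h.py <<'E'
import numpy as np, cv2
from station import robot, eyes
from scipy.spatial.transform import Rotation as Ro
def cam(n):
    c=eyes.camera_params(n); return c
def cloud(n,d,T=None):
    c=cam(n);K=np.array(c['mtx']);v,u=np.mgrid[:420,:560]
    P=np.stack([(u-K[0,2])/K[0,0]*d,(v-K[1,2])/K[1,1]*d,d],-1)
    return (P-np.array(c['t']))@np.array(c['R'])
def ray(n,u,v,z):
    c=cam(n);K=np.array(c['mtx']);R=np.array(c['R']);o=-R.T@np.array(c['t'])
    d=R.T@np.linalg.inv(K)@np.array([u,v,1.]);return o+d*(z-o[2])/d[2]
E
python3 - <<'E'
from h import *
print(robot.state())
for n in('top','side'):
    p,d=eyes.capture(n);cv2.imwrite(f'pics/{n}0.png',p);np.save(f'{n}0.npy',d)
    c=cam(n);print(n,c['mtx'],-np.array(c['R']).T@np.array(c['t']),c['R'])
E
```

```text
pics
{'t': 0.0, 'joint_positions': array([-1.41359485e+00,  3.00516608e-01,  1.52156412e+00, -4.09365686e-05,
        1.32070595e+00, -6.66327845e-02]), 'qvel': array([ 0.00073767,  0.00067506,  0.00057411,  0.0005745 , -0.00013782,
       -0.00058043]), 'joint_efforts': array([-6.11997689e-05, -5.43500197e+01, -3.61792946e+01, -6.78702509e-05,
        3.98212564e-03,  3.66380675e-05]), 'eef_pos': array([ 0.12201768, -0.53606031,  0.23070353]), 'eef_rot': array([-3.14039864e+00, -3.99394570e-05,  2.23844393e-01]), 'force': array([-0.80928723,  0.6941043 , -0.02670885]), 'torque': array([0.0259644 , 0.01588645, 0.04380169]), 'gripper_force': 0.0, 'width': 0.08550236445725744}
top [[532.21387656   0.         283.01921618]
 [  0.         532.21387656 213.66341084]
 [  0.           0.           1.        ]] [ 0.35706444 -0.13825693  1.41963893] [[-0.02072842 -0.99974219 -0.00926789]
 [-0.99181156  0.02173063 -0.12584759]
 [ 0.12601654  0.00658338 -0.9920063 ]]
side [[432.8735739    0.         278.76584683]
 [  0.         432.8735739  210.71576556]
 [  0.           0.           1.        ]] [0.39541002 0.94729525 0.61012516] [[-0.9901133  -0.13953469  0.01434292]
 [-0.07462705  0.43742366 -0.89615364]
 [ 0.11877058 -0.88836401 -0.44351204]]
```

View pics/top0.png

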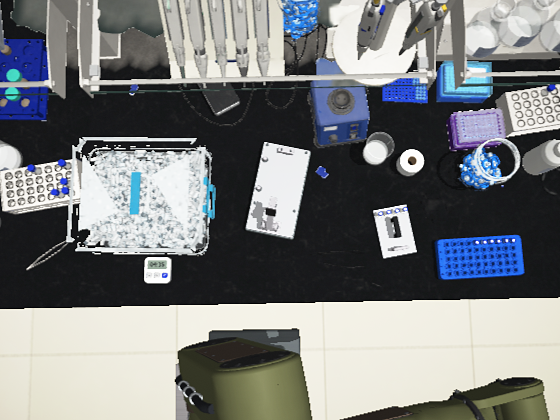

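View pics/side0.png

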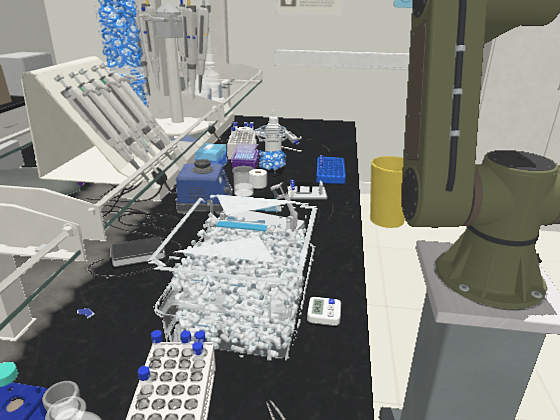

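The top view shows the base at about (278,190), the carrier at (395,231) with its vials towards +x, the timer at (157,270), the beaker at (377,150) and the film roll at (410,162). In the side view the ice tray mostly hides the base.

```bash
python3 - <<'E'
from h import *
p=cv2.imread('pics/top0.png')
a=cv2.resize(p[130:250,235:320],None,fx=4.9,fy=4.9,interpolation=cv2.INTER_CUBIC)
b=cv2.resize(p[195:265,365:425],None,fx=6,fy=6,interpolation=cv2.INTER_CUBIC)
c=np.zeros((600,800,3),np.uint8);c[:a.shape[0],:a.shape[1]]=a[:600];c[:b.shape[0],430:430+b.shape[1]]=b
cv2.imwrite('pics/crop1.png',c)
d=np.load('top0.npy');C=cloud('top',d)
z=C[...,2]
for nm,(r0,r1,c0,c1),zs in(('base',(135,245,240,315),(.030,.042)),('carrier',(200,262,368,422),(.003,.014))):
    m=np.zeros(z.shape,np.uint8);m[r0:r1,c0:c1]=(z[r0:r1,c0:c1]>zs[0])&(z[r0:r1,c0:c1]<zs[1])
    P=C[m>0][:,:2];r=cv2.minAreaRect(P.astype(np.float32)*1000);print(nm,m.sum(),np.median(C[m>0][:,2]),r)
    w=C[r0:r1,c0:c1].reshape(-1,3);h=w[w[:,2]>zs[1]]
    for k in h[::max(1,len(h)//60)]:print(np.round(k*1000).astype(int),end=' ')
    print()
print('table z',np.median(z[250:290,250:350]))
E
```

```text
base 3535 0.03663512920996872 ((597.9669799804688, -117.9642105102539), (127.34465026855469, 240.81491088867188), 76.73869323730469)
[ 357 -138 1420] [ 707 -125   55] [ 703 -122   59] [ 704 -148   56] [ 703 -141   49] [ 698 -125   58] [ 698 -151   56] [ 697 -133   53] [ 696 -159   52] [ 694 -143   51] [ 357 -138 1420] [ 691 -156   53] [689 -79  44] [678 -85  55] [675 -82  45] [ 667 -121   42] [ 650 -145   44] [ 634 -142   42] [ 623 -152   44] [ 611 -120   42] [603 -68  50] [598 -70  45] [588 -67  42] [ 556 -104  157] [554 -99 152] [ 550 -104  161] [ 548 -102  161] [ 545 -102  164] [ 543 -104  162] [ 540 -109  163] [ 538 -106  163] [ 535 -104  168] [ 532 -102  171] [ 530 -102  173] [528 -95 167] [526 -90 165] [ 525 -114  170] [ 524 -101  158] [522 -99 161] [521 -89 147] [ 357 -138 1420] [ 517 -108  155] [ 357 -138 1420] [513 -93 132] [511 -95 126] [509 -97 124] [507 -95 121] [510 -86  71] [ 512 -129   46] [503 -99 109] [502 -89 102] [ 504 -114   81] [500 -89  99] [ 501 -114   82] [497 -96  95] [501 -40  44] [495 -96  95] [499 -50  42] [ 493 -101   89] [494 -77  58] [ 492 -106   75] [4
[... 752 characters left out ...]
   14] [ 503 -423   52] [ 500 -421   49] [ 498 -418   50] [ 495 -415   49] [ 496 -429   45] [ 492 -420   53] [ 491 -417   40] [ 490 -429   46] [ 487 -423   49] [ 486 -420   38] [ 485 -430   48] [ 482 -428   49] [ 480 -422   50] [ 478 -420   35] [ 476 -429   54] [ 475 -425   47] [ 476 -468   16] [ 472 -425   48] [ 472 -420   17] [ 470 -428   44] [ 468 -421   38] [ 467 -432   47] [ 466 -425   20] [ 357 -138 1420] [ 457 -402   14] [ 450 -472   17] [ 441 -434   43] [ 441 -447   43] [ 439 -419   43] [ 439 -432   41] [ 438 -444   48] [ 436 -416   43] [ 436 -430   41] [ 436 -442   41] [ 434 -416   43] [ 434 -429   41] [ 433 -413   18] [ 432 -456   15] [ 425 -421   15] 
table z 0.0003428224266847984
```

View pics/crop1.png

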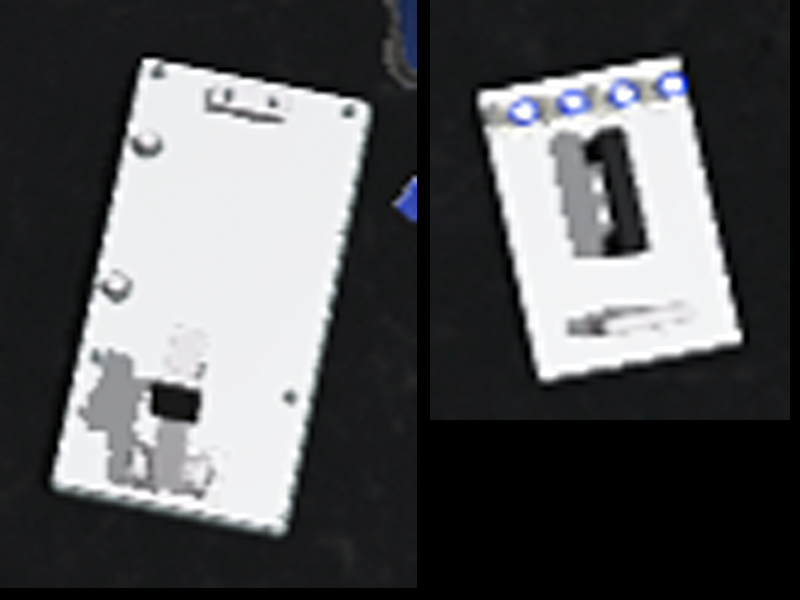

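The crop shows the base's stop at the far end (240,105), its dowels on the left edge (+y), and the hook at the near end with its black pad at (175,402). The carrier has its vials at the far end and is yawed the other way.

```bash
python3 - <<'E'
from h import *
p=cv2.imread('pics/top0.png');g=p.min(2);d=np.load('top0.npy');C=cloud('top',d)
def rect(r0,r1,c0,c1,z,t=120):
    m=np.zeros(g.shape,np.uint8);m[r0:r1,c0:c1]=(p.max(2)[r0:r1,c0:c1]>t)*255
    m=cv2.morphologyEx(m,cv2.MORPH_CLOSE,np.ones((5,5)))
    n,l,s,_=cv2.connectedComponentsWithStats(m);k=1+s[1:,4].argmax()
    c=max(cv2.findContours((l==k).astype(np.uint8),0,1)[0],key=cv2.contourArea)[:,0]
    P=np.array([ray('top',u,v,z)[:2]*1000 for u,v in c],np.float32)
    return cv2.minAreaRect(P)
rb=rect(135,245,240,312,.036);rc=rect(200,262,368,422,.008)
print(rb);print(rc)
def ax(r):
    b=cv2.boxPoints(r);e=[b[1]-b[0],b[2]-b[1]];e=max(e,key=np.linalg.norm);e=e/np.linalg.norm(e);e=e*np.sign(e[0]);return e
eb,ec=ax(rb),ax(rc)
ob=np.array(rb[0])+31.5*eb;print('base',ob,np.degrees(np.arctan2(eb[1],eb[0])));print('car',rc[0],np.degrees(np.arctan2(ec[1],ec[0])))
# black handle
m=np.zeros(g.shape,bool);m[210:245,384:408]=1;Z=C[...,2]
h=m&(Z>.040)&(Z<.056)&(p.max(2)<60)
r=cv2.minAreaRect(np.float32(C[h][:,:2]*1000));print('handle pts',h.sum(),r)
v,u=np.nonzero(m&(p.max(2)<60));P=np.float32([ray('top',a,b,.048)[:2]*1000 for a,b in zip(u,v)]);print('handle ray',cv2.minAreaRect(P))
print('home handle',ob+8*eb)
# pad
m=np.zeros(g.shape,bool);m[204:220,262:280]=1;h=m&(p.max(2)<60);v,u=np.nonzero(h);print('pad',len(u),u.mean(),v.mean(),np.median(C[h],0))
yb=np.array([-eb[1],eb[0]])
# features in base frame
for a,b,z in((147,143,.054),(115,283,.054)):
    w=ray('top',235+a/4.9,130+b/4.9,z)[:2]*1000-ob;print('dowel',w@eb,w@yb)
for n,(r0,r1,c0,c1) in dict(beaker=(132,168,360,395),film=(148,176,396,426)).items():
    q=C[r0:r1,c0:c1].reshape(-1,3);q=q[(q[:,2]>.03)&(q[:,2]<.12)];print(n,q.min(0),q.max(0),np.median(q,0))
E
```

```text
((597.7322998046875, -117.41715240478516), (128.39431762695312, 239.88101196289062), 77.19528198242188)
((483.9148864746094, -424.0244445800781), (131.07046508789062, 91.6406021118164), 9.502095222473145)
base [ 628.44892883 -124.39846039] -12.80472
car (483.9148864746094, -424.0244445800781) 9.502089
handle pts 88 ((491.51641845703125, -421.3591003417969), (51.60016632080078, 10.459012985229492), 10.266417503356934)
handle ray ((490.66583251953125, -419.0255126953125), (52.30345153808594, 17.165733337402344), 7.9291300773620605)
home handle [ 636.24997759 -126.17149103]
pad 60 270.06666666666666 211.8 [ 0.52217047 -0.09900154  0.15831122]
dowel 37.149611967136664 48.89793215136541
dowel -40.597370768976496 49.95076715098183
beaker [ 0.66091319 -0.41724477  0.03003509] [ 0.74233894 -0.33525654  0.1006798 ] [ 0.7066506  -0.38060995  0.0530337 ]
film [ 0.63353776 -0.49937816  0.03057466] [ 0.69596432 -0.43876496  0.0581196 ] [ 0.66308757 -0.46837224  0.04999669]
```

```bash
cat >> h.py <<'E'
def go(xyz,yaw):  # mm, deg: shift/turn in present tool axes to reach a straight-down pose
    s=robot.state();R=Ro.from_euler('xyz',s['eef_rot']);T=Ro.from_euler('xyz',[np.pi,0,np.radians(yaw)])
    print('t',round(s['t'],2),'shift',np.round(R.inv().apply(np.array(xyz)-s['eef_pos']*1000),1),'turn',np.round(np.degrees((R.inv()*T).as_rotvec()),1))
E
python3 -c "
from h import *
go([491.5,-422,140],10)"
```

```text
t 0.1 shift [385.6 -29.2  90.8] turn [-0.1 -0.   2.8]
```

```bash
python3 -m crank '[[[386,-29,91],[0,0,3]],[[386,-29,91],[0,0,3]],[[386,-29,91],[0,0,3]],[[386,-29,91],[0,0,3]],[[386,-29,91],[0,0,3]]]' -0.1 40; python3 -c "
from h import *
go([491.5,-422,140],10)"
```

```text
t: 0.6
eef_pos: [0.3563, -0.4636, 0.1734]
eef_rot: [-3.141, 0.0, 0.171]
force: [0.5, -1.2, 0.0]
width: 0.0475
gripper_force: 0.0
t 0.6 shift [140.3 -18.   33.4] turn [-0.   0.  -0.2]
```

```bash
python3 -m crank '[[[140,-18,33],[0,0,0]],[[140,-18,33],[0,0,0]],[[140,-18,33],[0,0,0]],[[140,-18,33],[0,0,0]],[[140,-18,33],[0,0,0]]]'; python3 - <<'E'
from h import *
s=robot.state();p,d=eyes.capture('wrist');cv2.imwrite('pics/w1.png',p)
c=cam('wrist');K=np.array(c['mtx']);T=np.array(c['tool_from_camera']);R=Ro.from_euler('xyz',s['eef_rot']).as_matrix()
v,u=np.mgrid[:420,:560];P=np.stack([(u-K[0,2])/K[0,0]*d,(v-K[1,2])/K[1,1]*d,d],-1)
W=((P@T[:3,:3].T+T[:3,3])@R.T+s['eef_pos'])*1000
z=W[...,2]
h=(p.max(2)<70)&(z>42)&(z<54)&(d>0);print(h.sum(),cv2.minAreaRect(np.float32(W[h][:,:2])))
h=(z>3)&(z<12)&(d>0)&(p.max(2)>100);print(h.sum(),cv2.minAreaRect(np.float32(W[h][:,:2])))
go([491.5,-422,22],10)
E
```

```text
t: 1.1
eef_pos: [0.4898, -0.4224, 0.1401]
eef_rot: [-3.14, 0.001, 0.173]
force: [-0.0, 0.6, 0.7]
width: 0.0467
gripper_force: 0.0
1575 ((492.6114196777344, -423.4237060546875), (55.0117301940918, 13.104984283447266), 9.640726089477539)
15842 ((472.87066650390625, -492.28607177734375), (270.0370178222656, 221.91717529296875), 47.644954681396484)
t 1.15 shift [  2.7  -0.6 118.8] turn [-0.   0.  -0.2]
```

View pics/w1.png

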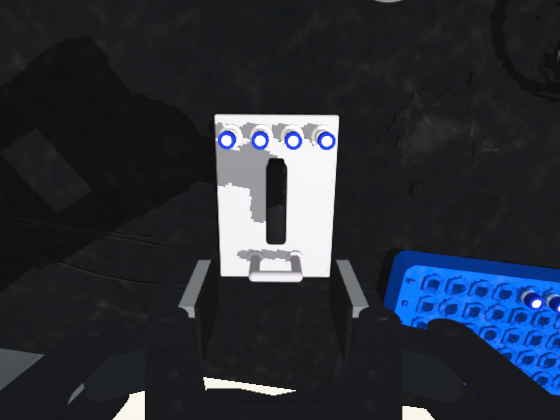

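The wrist view shows the handle at (276,200), midway between the fingers and clear of the vials at row 140. It agrees with the top view to within about 1.5 mm.

```bash
python3 -m crank '[[[3,0.7,50],[0,0,0.3]],[[3,0.7,100],[0,0,0.3]],[[3,0.7,119],[0,0,0.3]],[[3,0.7,119],[0,0,0.3]]]' && python3 -m crank '[[[0,0,0],[0,0,0]],[[0,0,0],[0,0,0]],[[0,0,0],[0,0,0]],[[0,0,0],[0,0,0]],[[0,0,0],[0,0,0]]]' 1 60
```

```text
t: 1.55
eef_pos: [0.4903, -0.423, 0.0194]
eef_rot: [-3.138, 0.003, 0.164]
force: [-0.5, -1.0, 1.4]
width: 0.0472
gripper_force: 0.0
t: 2.05
eef_pos: [0.4931, -0.4242, 0.0247]
eef_rot: [3.139, -0.002, 0.166]
force: [-2.8, -0.4, 7.7]
width: 0.0127
gripper_force: 59.8
```

```bash
python3 -m crank '[[[0,0,-20],[0,0,0]],[[0,0,-50],[0,0,0]],[[0,0,-80],[0,0,0]],[[0,0,-100],[0,0,0]],[[0,0,-100],[0,0,0]]]' ; python3 -m crank '[[[0,0,0],[0,0,0]],[[0,0,0],[0,0,0]]]'; python3 -c "
from h import *
ob=np.array([628.45,-124.4]);a=np.radians(-12.8);e=np.array([np.cos(a),np.sin(a)]);y=np.array([-e[1],e[0]])
t=ob+0*e-9*y;print(t)
go([*t,125],-12.8)"
```

```text
t: 2.55
eef_pos: [0.4935, -0.4242, 0.1262]
eef_rot: [3.137, -0.004, 0.166]
force: [-0.2, 0.5, -4.3]
width: 0.0128
gripper_force: 59.4
t: 2.75
eef_pos: [0.4921, -0.4227, 0.1205]
eef_rot: [-3.14, 0.001, 0.166]
force: [-0.1, 0.5, -4.7]
width: 0.0126
gripper_force: 59.3
[ 626.45606352 -133.17634419]
t 2.75 shift [ 180.4 -263.3   -4.2] turn [-0.1  0.1 22.3]
```

```bash
python3 -m crank '[[[15,-22,4],[0,0,2]],[[36,-53,9],[0,0,4]],[[60,-88,13],[0,0,8]],[[84,-123,17],[0,0,12]],[[105,-155,20],[0,0,15]]]'; python3 -c "
from h import *
go([626.5,-133,95],-12.8)"
```

```text
t: 3.25
eef_pos: [0.5706, -0.2509, 0.1004]
eef_rot: [-3.141, 0.002, -0.098]
force: [0.6, 0.9, -4.5]
width: 0.0128
gripper_force: 59.3
t 3.25 shift [  44.1 -122.8    5.4] turn [-0.   0.1  7.2]
```

```bash
python3 -m crank '[[[13,-35,1],[0,0,2]],[[25,-70,2],[0,0,5]],[[36,-100,4],[0,0,7]],[[44,-123,5],[0,0,7]],[[44,-123,5],[0,0,7]]]'; python3 -m crank '[[[0,0,0],[0,0,0]],[[0,0,0],[0,0,0]]]'; python3 - <<'E'
from h import *
go([626.5,-133,95],-12.8)
p,d=eyes.capture('top');cv2.imwrite('pics/t2.png',cv2.resize(p[110:260,220:340],None,fx=5,fy=5)[:600,:])
p2,d=eyes.capture('side');q=np.zeros((600,800,3),np.uint8);a=cv2.resize(p[130:240,235:325],None,fx=4.4,fy=4.4);b=cv2.resize(p2[160:260,220:310],None,fx=4.4,fy=4.4)
q[:a.shape[0],:a.shape[1]]=a;q[:b.shape[0],400:400+b.shape[1]]=b;cv2.imwrite('pics/t2.png',q)
E
```

```text
t: 3.75
eef_pos: [0.6264, -0.1317, 0.0954]
eef_rot: [-3.141, 0.002, -0.215]
force: [0.1, 0.2, -4.9]
width: 0.0127
gripper_force: 59.4
t: 3.95
eef_pos: [0.6255, -0.1355, 0.0964]
eef_rot: [3.142, 0.001, -0.218]
force: [0.0, -0.1, -4.4]
width: 0.0129
gripper_force: 59.4
t 3.95 shift [ 0.4 -2.6  1.4] turn [0.  0.1 0.3]
```

View pics/t2.png

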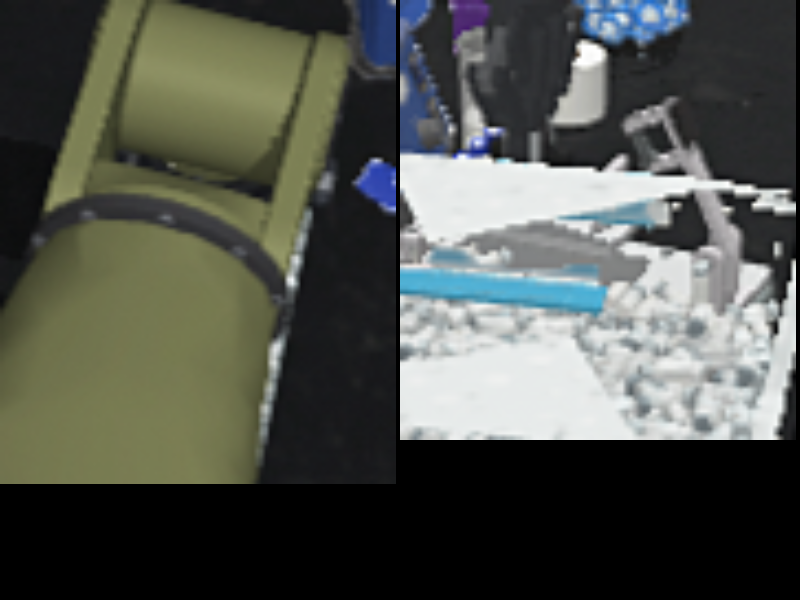

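The top view is blocked by the arm. In the side crop the loop (615,165) is clear of the raised hook (655,130).

```bash
python3 -m crank '[[[0,0,10],[0,0,0]],[[0,0,22],[0,0,0]],[[0,0,30],[0,0,0]],[[0,0,33],[0,0,0]],[[0,0,33],[0,0,0]]]'; python3 -m crank '[[[0,0,2],[0,0,0]],[[0,0,4],[0,0,0]],[[0,0,5],[0,0,0]],[[0,0,6],[0,0,0]],[[0,0,6],[0,0,0]]]'
```

```text
t: 4.55
eef_pos: [0.6258, -0.1347, 0.0633]
eef_rot: [-3.142, 0.001, -0.218]
force: [0.7, -0.0, -4.2]
width: 0.0127
gripper_force: 59.4
t: 5.05
eef_pos: [0.6264, -0.1347, 0.0606]
eef_rot: [3.141, -0.001, -0.218]
force: [-12.7, 3.0, 17.2]
width: 0.0127
gripper_force: 62.4
```

```bash
python3 -m crank '[[[0,0,-2],[0,0,0]],[[0,0,-2],[0,0,0]]]'; cat >> h.py <<'E'
def wrist():
    s=robot.state();p,d=eyes.capture('wrist');c=cam('wrist');K=np.array(c['mtx']);T=np.array(c['tool_from_camera']);R=Ro.from_euler('xyz',s['eef_rot']).as_matrix()
    v,u=np.mgrid[:420,:560];P=np.stack([(u-K[0,2])/K[0,0]*d,(v-K[1,2])/K[1,1]*d,d],-1)
    W=((P@T[:3,:3].T+T[:3,3])@R.T+s['eef_pos'])*1000
    a=np.radians(-12.8);e=np.array([np.cos(a),np.sin(a)]);y=np.array([-e[1],e[0]]);w=W[...,:2]-[628.45,-124.4]
    return s,p,d,np.stack([w@e,w@y,W[...,2]],-1)
E
python3 - <<'E'
from h import *
s,p,d,B=wrist();print(s['eef_pos'],s['force'],s['torque']);cv2.imwrite('pics/w2.png',p);np.save('B2.npy',B)
E
```

```text
t: 5.25
eef_pos: [0.6263, -0.1348, 0.0607]
eef_rot: [3.142, -0.001, -0.218]
force: [-4.5, 1.3, 6.1]
width: 0.0125
gripper_force: 60.8
[ 0.6263347  -0.13479428  0.06066901] [-4.49656594  1.27870397  6.05355468] [ 0.11822602  0.49338314 -0.00356677]
```

View pics/w2.png

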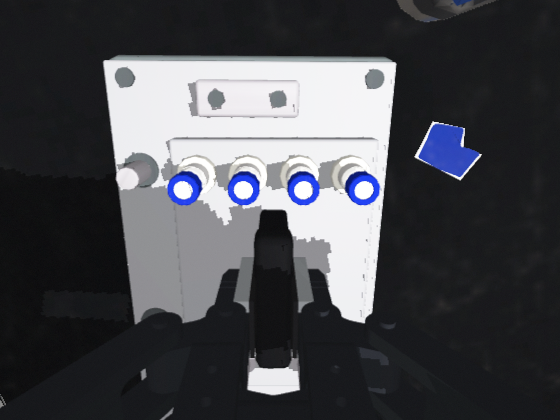

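The wrist view shows the carrier resting on the base, parallel to it. There are gaps to the dowel (140,172) and to the stop (rows 117 to 140).

```bash
python3 - <<'E'
from h import *
B=np.load('B2.npy');p=cv2.imread('pics/w2.png')
def plane(m):
    q=B[m];A=np.c_[q[:,:2],np.ones(len(q))]
    for _ in range(4):
        c=np.linalg.lstsq(A,q[:,2],rcond=None)[0];r=q[:,2]-A@c;k=abs(r)<2;q,A=q[k],A[k]
    return c,len(q)
w=p.min(2)>90
m=np.zeros(w.shape,bool);m[142:160,180:370]=1;m[200:310,185:235]=1;m[200:310,340:368]=1;print('plate',plane(m&w))
m=np.zeros(w.shape,bool);m[65:135,112:165]=1;m[65:135,330:385]=1;m[120:134,170:390]=1;print('base',plane(m&w))
for u in(185,275,365):print('end edge',[np.round(B[v,u],1) for v in (116,135,142,146)])
for v in(240,310):print('left edge',[np.round(B[v,u],1) for u in(168,174,182)])
for v,u in((172,128),(172,122),(82,250),(112,250)):print('dowel/stop',np.round(B[v,u],1))
E
```

```text
plate (array([1.31594298e-02, 3.50312418e-05, 4.35158398e+01]), 7479)
base (array([ 2.96387445e-02, -2.59236493e-04,  3.37291776e+01]), 8655)
end edge [array([64.9, 28.5, 35.4]), array([56.7, 28.8, 36.1]), array([54.3, 27.7, 41.5]), array([53. , 27.2, 44.1])]
end edge [array([ 66.3, -10.9,  53.5]), array([ 56.7, -11.1,  33.9]), array([ 54.9, -11.1,  44.1]), array([ 53.1, -11.1,  43.3])]
end edge [array([ 65.3, -50.6,  34.8]), array([ 57.3, -50.8,  36.9]), array([ 55.2, -49.2,  44.4]), array([ 53.3, -49.7,  42.9])]
left edge [array([ 5.6, 40.8, 34.2]), array([ 6.3, 37.5, 35.7]), array([ 9.8, 31.4, 44.1])]
left edge [array([-32.8,  43.5,  35.5]), array([-33. ,  40.5,  35.2]), array([-32.4,  36.1,  36. ])]
dowel/stop [43.6 49.1 53.3]
dowel/stop [43.8 51.  54.6]
dowel/stop [78.8 -1.4 54.5]
dowel/stop [67.8 -1.2 53.5]
```

```bash
python3 -m crank '[[[0,-3,-1],[0,0,0]],[[0,-6,-1],[0,0,0]],[[0,-8,-1],[0,0,0]],[[0,-9,-1],[0,0,0]],[[0,-9,-1],[0,0,0]]]' - 40;  python3 -m crank '[[[0,-0.5,0],[0,0,0]],[[0,-1,0],[0,0,0]],[[0,-1.5,0],[0,0,0]],[[0,-2,0],[0,0,0]],[[0,-2,0],[0,0,0]]]'
```

```text
t: 5.8
eef_pos: [0.6279, -0.1257, 0.0608]
eef_rot: [-3.142, 0.0, -0.217]
force: [0.5, 0.3, -4.1]
width: 0.013
gripper_force: 59.4
t: 6.3
eef_pos: [0.6283, -0.1243, 0.0611]
eef_rot: [3.141, 0.0, -0.218]
force: [-0.8, -2.0, -3.2]
width: 0.0126
gripper_force: 59.6
```

```bash
python3 -m crank '[[[0,0,0.5],[0,0,0]],[[0,-0.5,0.7],[0,0,0]],[[0,-1,0.7],[0,0,0]],[[0,-1.5,0.7],[0,0,0]],[[0,-1.5,0.7],[0,0,0]]]';  python3 -c "
from h import *
s,p,d,B=wrist();print(s['force'],s['torque'])
for v in(240,280):
  print('left edge',[np.round(B[v,u],1) for u in range(150,190,4)])"
```

```text
t: 6.8
eef_pos: [0.6285, -0.124, 0.0609]
eef_rot: [3.14, -0.0, -0.218]
force: [-5.8, -11.2, 2.0]
width: 0.0128
gripper_force: 60.3
[ -5.8150124  -11.23694492   1.96233332] [-1.80700091  0.99313664 -0.0901314 ]
left edge [array([ 6. , 60.1, 35.9]), array([ 5.3, 58.7, 34.3]), array([ 5.7, 56.5, 35.1]), array([ 5.7, 54.5, 35.2]), array([ 5.8, 52.5, 35.3]), array([ 5.8, 50.5, 35.5]), array([ 5.9, 48.6, 35.5]), array([ 9.1, 44.6, 43.1]), array([ 9.1, 42.7, 43.3]), array([ 9.3, 40.7, 43.7])]
left edge [array([-35.6,  75.4,  -0.4]), array([-15.6,  60.1,  36. ]), array([-15.3,  57.8,  36.6]), array([-15.7,  56.1,  35.8]), array([-15.1,  53.8,  36.9]), array([-16.3,  52.4,  34.7]), array([-15.5,  50. ,  36.2]), array([-15.3,  47.9,  36.4]), array([-11.4,  44. ,  43.5]), array([-12.1,  42.4,  42.3])]
```

```bash
python3 -m crank '[[[2,0.6,0],[0,0,0]],[[4,0.6,0],[0,0,0]],[[5.5,0.6,0],[0,0,0]],[[6.5,0.6,0],[0,0,0]],[[6.5,0.6,0],[0,0,0]]]';python3 -m crank '[[[0.5,0,0],[0,0,0]],[[1,0,0],[0,0,0]],[[1.5,0,0],[0,0,0]],[[2,0,0],[0,0,0]],[[2,0,0],[0,0,0]]]'
```

```text
t: 7.35
eef_pos: [0.6342, -0.1255, 0.0608]
eef_rot: [3.14, 0.001, -0.218]
force: [-11.0, -7.5, 3.7]
width: 0.0128
gripper_force: 60.5
t: 7.85
eef_pos: [0.6361, -0.1259, 0.0608]
eef_rot: [3.14, 0.002, -0.218]
force: [-12.7, -7.4, 5.2]
width: 0.0127
gripper_force: 60.6
```

```bash
python3 -m crank '[[[0.5,0,-0.4],[0,0,0]],[[1,0,-0.4],[0,0,0]],[[1.5,0,-0.4],[0,0,0]],[[2,0,-0.4],[0,0,0]],[[2,0,-0.4],[0,0,0]]]';python3 -c "
from h import *
s,p,d,B=wrist();print(s['force'],s['torque']);cv2.imwrite('pics/w3.png',p)
for u in(185,230,275,330):
  print('end edge',[np.round(B[v,u],1) for v in range(100,150,4)])"
```

```text
t: 8.35
eef_pos: [0.638, -0.1263, 0.0609]
eef_rot: [3.14, 0.002, -0.218]
force: [-11.5, -7.2, 2.5]
width: 0.0129
gripper_force: 60.4
[-11.5415223   -7.23522378   2.46394527] [-1.28524488  1.78976031  0.09838156]
end edge [array([81. , 38.6, 36.1]), array([79.3, 38.9, 35.5]), array([77.7, 38.7, 36.8]), array([76. , 38.9, 36.4]), array([74.3, 39. , 36.3]), array([72.5, 39.5, 34.6]), array([70.9, 39.4, 35.8]), array([69.1, 39.5, 35.6]), array([67.3, 39.7, 35.1]), array([65.6, 39.8, 35.3]), array([64.8, 38.1, 43.2]), array([63.1, 38.3, 43. ]), array([61.5, 38.3, 43.4])]
end edge [array([ 86.1,   0.8, 203. ]), array([79.9, 18.2, 45.8]), array([78.7, 17.4, 53.5]), array([77.1, 17.6, 51.9]), array([75.7, 17.4, 54. ]), array([74.2, 17.5, 54.1]), array([72.5, 17.6, 53.1]), array([71. , 17.6, 53.5]), array([69.4, 17.7, 53.1]), array([67.9, 17.7, 53.7]), array([66.1, 17.9, 52.2]), array([63.3, 18.9, 43.7]), array([61.5, 19.1, 42.7])]
end edge [array([81.2, -0.2, 34.4]), array([79.9, -0.2, 42.6]), array([78.8, -0.1, 54.1]), array([77.3, -0.1, 54. ]), array([75.8, -0.1, 53.9]), array([74.3, -0.1, 54. ]), array([72.8, -0.1, 54.4]), array([71. , -0.2, 52.6]), array([69.5, -0.2, 53.2]), array([68. , -0.2, 53.5]), array([66.4, -0.2, 53.2]), array([63.3, -0.3, 42.9]), array([61.8, -0.3, 44. ])]
end edge [array([ 81.4, -24. ,  35.2]), array([ 79.7, -24. ,  35.9]), array([ 78. , -24.4,  34.3]), array([ 76.3, -24.3,  35.4]), array([ 74.7, -24.2,  36.3]), array([ 72.8, -24.6,  34.3]), array([ 71.2, -24.6,  35.1]), array([ 69.5, -24.6,  35.9]), array([ 67.9, -24.5,  36.8]), array([ 66. , -24.8,  35.7]), array([ 65.2, -23.7,  43.2]), array([ 63.5, -23.8,  43.1]), array([ 61.7, -24. ,  42.6])]
```

View pics/w3.png

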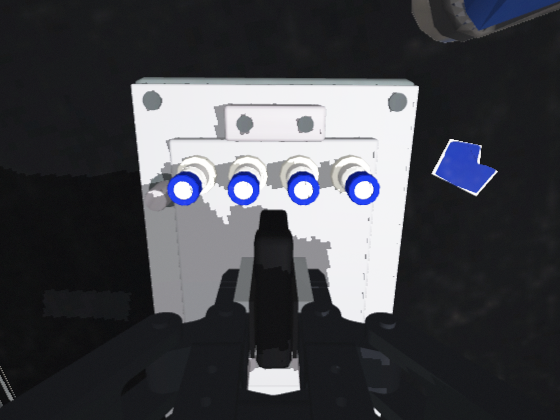

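The plate's end edge (row 139) is now almost at the stop, and its left edge is at the dowel. I'll keep pushing until the force rises.

```bash
python3 -m crank '[[[0.5,0,0],[0,0,0]],[[1,0,0],[0,0,0]],[[1.5,0,0],[0,0,0]],[[2,0,0],[0,0,0]],[[2,0,0],[0,0,0]]]'
```

```text
t: 8.9
eef_pos: [0.6384, -0.1264, 0.0611]
eef_rot: [3.14, 0.006, -0.218]
force: [-28.5, -3.1, 13.5]
width: 0.0124
gripper_force: 61.9
```

```bash
python3 -m crank '[[[0,-0.5,0],[0,0,0]],[[0,-1,0],[0,0,0]],[[0,-1,0],[0,0,0]]]'; python3 -m crank '[[[-1,-0.5,0],[0,0,0]],[[-1,-0.5,0],[0,0,0]],[[-1,-0.5,0],[0,0,0]],[[-1,-0.5,0],[0,0,0]]]' -0.1 40; python3 -c "
from h import *
s,p,d,B=wrist();print(s['force'])
for u in(185,330):
  print('end edge',[np.round(B[v,u],1) for v in range(124,150,3)])
for v in(240,290):
  print('left edge',[np.round(B[v,u],1) for u in range(168,192,3)])"
```

```text
t: 9.2
eef_pos: [0.6384, -0.1263, 0.0612]
eef_rot: [3.139, 0.006, -0.218]
force: [-29.3, -8.3, 13.2]
width: 0.0126
gripper_force: 61.9
t: 9.6
eef_pos: [0.6405, -0.1239, 0.0609]
eef_rot: [-3.141, -0.001, -0.217]
force: [-0.3, 0.0, 0.2]
width: 0.0471
gripper_force: 0.0
[-0.28217081  0.0252424   0.24761661]
end edge [array([72.8, 42.2, 36.5]), array([71.5, 42.5, 35.7]), array([70.2, 42.6, 35.5]), array([68.8, 42.7, 35.5]), array([67.5, 42.9, 35.1]), array([66.1, 43. , 35. ]), array([65.7, 41.6, 41.4]), array([64.6, 41.2, 43.2]), array([63.5, 41.1, 44.3])]
end edge [array([ 74.8, -18.8,  54.1]), array([ 73.6, -18.9,  53.8]), array([ 72.4, -19. ,  53.5]), array([ 71.4, -18.9,  54.8]), array([ 70. , -19.1,  53.4]), array([ 68.9, -19.1,  53.9]), array([ 67.7, -19.2,  53.8]), array([ 66.2, -19.6,  51.6]), array([ 63.9, -20.8,  44.2])]
left edge [array([17.4, 54.3, 35.4]), array([17.3, 52.9, 35.3]), array([17.7, 51.2, 36.2]), array([17.3, 50. , 35.1]), array([17.8, 48.2, 36.3]), array([17.2, 47.1, 34.9]), array([20.9, 43.5, 43.7]), array([21. , 42. , 43.9])]
left edge [array([-10.4,  56.6,  34.8]), array([17.7, 40.3, 83. ]), array([17.8, 39.2, 83.2]), array([18.1, 37.9, 83.8]), array([18.7, 36.6, 84.7]), array([ 87.6,   3.6, 203.2]), array([21.9, 33. , 90.3]), array([22.1, 31.9, 90.6])]
```

The carrier is home: end edge at 65 mm, long edge at 45 mm. Next I'll lift off and go round behind the hook.

```bash
python3 -m crank '[[[0,0,-10],[0,0,0]],[[0,0,-40],[0,0,0]],[[0,0,-80],[0,0,0]],[[0,0,-120],[0,0,0]],[[0,0,-155],[0,0,0]]]'; cat >> h.py <<'E'
def gob(bx,by,z,yaw=-12.8):
    a=np.radians(-12.8);e=np.array([np.cos(a),np.sin(a)]);y=np.array([-e[1],e[0]]);go([*(np.array([628.45,-124.4])+bx*e+by*y),z],yaw)
E
python3 -c "
from h import *
gob(-152,0,210)"
```

```text
t: 10.15
eef_pos: [0.6403, -0.1241, 0.219]
eef_rot: [-3.142, -0.002, -0.218]
force: [-0.3, 1.0, -1.1]
width: 0.047
gripper_force: 0.0
t 10.15 shift [-163.5    2.     8.7] turn [-0.  -0.1  0.3]
```

```bash
python3 -m crank '[[[-35,1,0],[0,0,0]],[[-80,2,0],[0,0,0]],[[-125,2,0],[0,0,0]],[[-163,2,0],[0,0,0]],[[-163,2,0],[0,0,0]]]' 1 40; python3 - <<'E'
from h import *
p,d=eyes.capture('top');s,w,_,B=wrist();cv2.imwrite('pics/w4.png',w);p2,_=eyes.capture('side')
q=np.zeros((420,800,3),np.uint8);q[:,:560]=w;b=cv2.resize(p2[150:255,230:310],None,fx=3,fy=3);q[:b.shape[0],560:800]=b;cv2.imwrite('pics/w4.png',q)
gob(-135,0,157)
E
```

```text
t: 10.65
eef_pos: [0.4775, -0.09, 0.2168]
eef_rot: [-3.142, -0.0, -0.218]
force: [0.2, -0.6, 0.3]
width: -0.0
gripper_force: 0.0
t 10.8 shift [15.8  0.1 59.8] turn [ 0.  -0.1  0.3]
```

View pics/w4.png

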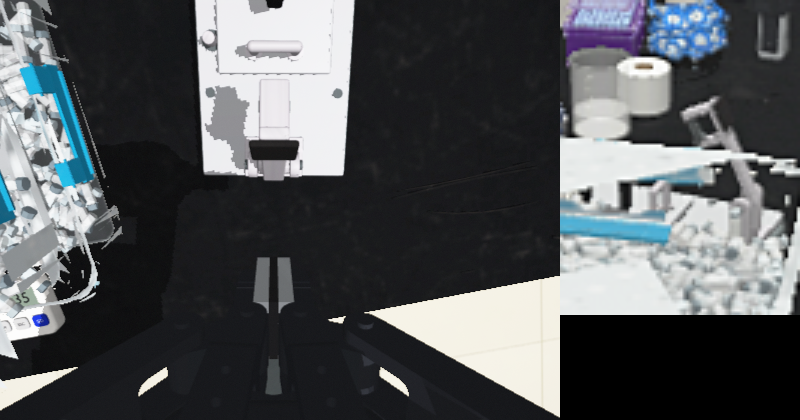

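The wrist view shows the pad (274,150) and the loop (275,47) in line with the shut fingers (273,280), so the y alignment is good. I'm going down behind the pad.

```bash
python3 -m crank '[[[0,0,30],[0,0,0.3]],[[5,0,50],[0,0,0.3]],[[16,0,60],[0,0,0.3]],[[16,0,60],[0,0,0.3]]]'; python3 -m crank '[[[8,0,1],[0,0,0]],[[16,0,2],[0,0,0]],[[23,0,4],[0,0,0]],[[31,0,6],[0,0,0]],[[31,0,6],[0,0,0]]]'; python3 - <<'E'
from h import *
gob(-89,0,141)
s,w,_,B=wrist();h=(w.max(2)<60)&(B[...,2]>110)&(B[...,2]<175)&(B[...,0]<-50)&(abs(B[...,1])<16);h[250:]=0;print(h.sum(),np.median(B[h],0))
E
```

```text
t: 11.2
eef_pos: [0.497, -0.0945, 0.1543]
eef_rot: [-3.141, 0.002, -0.223]
force: [0.1, -0.1, 1.1]
width: -0.0002
gripper_force: 0.0
t: 11.7
eef_pos: [0.5272, -0.1014, 0.1495]
eef_rot: [-3.142, -0.0, -0.223]
force: [0.3, -0.0, -0.0]
width: 0.0001
gripper_force: 0.0
t 11.7 shift [14.9  0.   8.5] turn [-0. -0.  0.]
727 [-8.39059770e+01  9.27645866e-02  1.60668222e+02]
```

```bash
python3 -m crank '[[[8,0,4],[0,0,0]],[[15,0,9],[0,0,0]],[[21,0,15],[0,0,0]],[[27,0,21],[0,0,0]],[[27,0,21],[0,0,0]]]'; python3 - <<'E'
from h import *
gob(-66,0,114.4);gob(-58,0,102.5)
s,w,_,B=wrist();p2,_=eyes.capture('side')
q=np.zeros((420,800,3),np.uint8);q[:,:560]=w;b=cv2.resize(p2[150:255,230:310],None,fx=3,fy=3);q[:b.shape[0],560:800]=b;cv2.imwrite('pics/w5.png',q)
E
```

```text
t: 12.25
eef_pos: [0.5529, -0.1071, 0.1275]
eef_rot: [-3.142, 0.002, -0.223]
force: [1.0, 0.5, -0.7]
width: -0.0001
gripper_force: 0.0
t 12.25 shift [11.5  0.1 13.1] turn [-0.   0.1  0. ]
t 12.25 shift [19.5  0.1 25. ] turn [-0.   0.1  0. ]
```

View pics/w5.png

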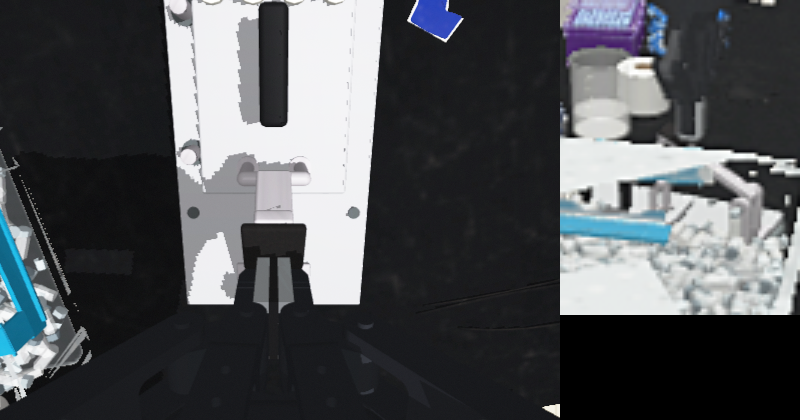

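The hook is swinging down with the fingers on its pad (273,245), and its head is lined up over the loop (275,175). I'll continue down.

```bash
python3 -m crank '[[[6,0,6],[0,0,0]],[[11,0,13],[0,0,0]],[[16,0,19],[0,0,0]],[[20,0,25],[0,0,0]],[[21,0,27],[0,0,0]]]';python3 -m crank '[[[1,0,2],[0,0,0]],[[2,0,4],[0,0,0]],[[3,0,6],[0,0,0]],[[4,0,8],[0,0,0]],[[4,0,8],[0,0,0]]]'; python3 -c "
from h import *
gob(-51,0,90)"
```

```text
t: 12.85
eef_pos: [0.5733, -0.1118, 0.1009]
eef_rot: [-3.142, 0.001, -0.223]
force: [-3.6, 1.2, 3.3]
width: 0.0001
gripper_force: 1.9
t: 13.35
eef_pos: [0.5773, -0.1127, 0.0934]
eef_rot: [-3.142, -0.0, -0.223]
force: [-0.2, 0.1, 0.2]
width: 0.0002
gripper_force: 0.0
t 13.35 shift [1.5 0.  3.4] turn [-0. -0.  0.]
```

```bash
python3 -m crank '[[[1,0,1],[0,0,0]],[[2,0,2],[0,0,0]],[[2,0,3],[0,0,0]],[[2,0,4],[0,0,0]],[[2,0,4],[0,0,0]]]';python3 -m crank '[[[0,0,0.5],[0,0,0]],[[0,0,1],[0,0,0]],[[0,0,1.5],[0,0,0]],[[0,0,2],[0,0,0]],[[0,0,2],[0,0,0]]]'
```

```text
t: 13.85
eef_pos: [0.5792, -0.1131, 0.09]
eef_rot: [3.142, -0.0, -0.223]
force: [-0.6, -0.4, 3.1]
width: 0.0002
gripper_force: 1.2
t: 14.35
eef_pos: [0.5794, -0.1132, 0.0896]
eef_rot: [3.141, -0.001, -0.223]
force: [-8.4, 1.1, 18.8]
width: -0.0
gripper_force: 9.5
```

```bash
python3 -m crank '[[[0,0,0.5],[0,0,0]],[[0,0,0.8],[0,0,0]],[[0,0,0.8],[0,0,0]]]'; python3 -m crank '[[[0,0,-10],[0,0,0]],[[0,0,-40],[0,0,0]],[[0,0,-80],[0,0,0]],[[-30,0,-120],[0,0,0]],[[-70,0,-130],[0,0,0]]]';  python3 -m crank '[[[-40,0,0],[0,0,0]],[[-80,0,0],[0,0,0]],[[-120,0,0],[0,0,0]],[[-120,0,0],[0,0,0]]]'; python3 - <<'E'
from h import *
s,w,_,B=wrist();p2,_=eyes.capture('side');p,d=eyes.capture('top')
q=np.zeros((420,800,3),np.uint8);q[:,:560]=w;b=cv2.resize(p2[165:250,230:310],None,fx=3,fy=3);q[:b.shape[0],560:800]=b;cv2.imwrite('pics/w6.png',q)
h=(w.max(2)<60)&(B[...,2]>70)&(B[...,2]<130)&(B[...,0]<-30)&(B[...,0]>-80)&(abs(B[...,1])<16);print('pad',h.sum(),np.median(B[h],0))
h=(w.max(2)<60)&(B[...,2]>74)&(B[...,2]<95)&(B[...,0]>-28)&(B[...,0]<60)&(abs(B[...,1])<25);print('handle',h.sum(),cv2.minAreaRect(np.float32(B[h][:,:2])))
E
```

```text
t: 14.65
eef_pos: [0.5794, -0.1132, 0.0894]
eef_rot: [3.141, -0.002, -0.223]
force: [-12.0, 1.5, 25.1]
width: -0.0001
gripper_force: 12.7
t: 15.15
eef_pos: [0.5116, -0.0979, 0.2207]
eef_rot: [3.141, -0.006, -0.223]
force: [-0.1, -0.1, 0.6]
width: 0.0004
gripper_force: 0.0
t: 15.55
eef_pos: [0.3907, -0.0703, 0.2171]
eef_rot: [3.142, 0.0, -0.223]
force: [1.2, -0.2, 0.8]
width: 0.0003
gripper_force: 0.0
pad 0 [nan nan nan]
handle 0 ((0.0, 0.0), (0.0, 0.0), 0.0)
  return _methods._mean(a, axis=axis, dtype=dtype,
  ret = um.true_divide(
```

View pics/w6.png

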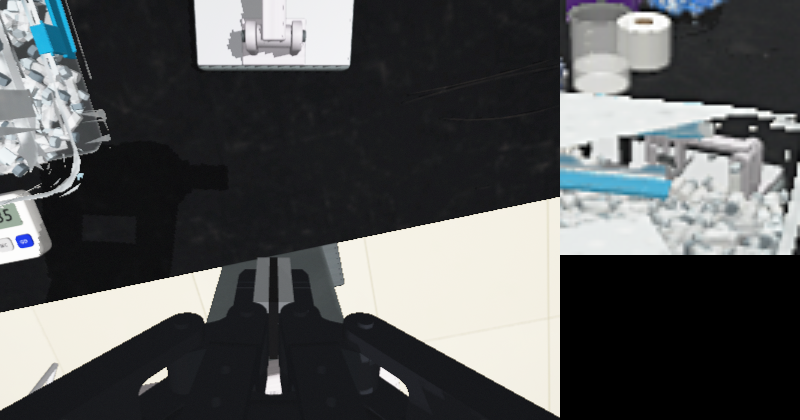

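```bash
python3 -m crank '[[[45,0,0],[0,0,0]],[[85,0,0],[0,0,0]],[[95,0,0],[0,0,0]],[[95,0,0],[0,0,0]],[[95,0,0],[0,0,0]]]'; python3 - <<'E'
from h import *
s,w,_,B=wrist();cv2.imwrite('pics/w7.png',w)
h=(w.max(2)<60)&(B[...,2]>70)&(B[...,2]<130)&(B[...,0]<-30)&(B[...,0]>-80)&(abs(B[...,1])<16);print('pad',h.sum(),np.median(B[h],0))
h=(w.max(2)<60)&(B[...,2]>74)&(B[...,2]<95)&(B[...,0]>-28)&(B[...,0]<60)&(abs(B[...,1])<25);print('handle',h.sum(),cv2.minAreaRect(np.float32(B[h][:,:2])) if h.any() else 0)
pl=(w.min(2)>90)&(B[...,2]>40)&(B[...,2]<47)&(B[...,0]>-75)&(B[...,0]<80);print('plate y',np.percentile(B[pl][:,1],[1,99]),'x',np.percentile(B[pl][:,0],[.5,99.5]))
E
```

```text
t: 16.2
eef_pos: [0.4861, -0.092, 0.2164]
eef_rot: [-3.142, 0.001, -0.223]
force: [-0.1, 0.3, 0.8]
width: -0.0002
gripper_force: 0.0
pad 1620 [-47.50285626   0.30103673  89.50707333]
handle 224 ((-16.584747314453125, 0.03239154815673828), (5.873317718505859, 12.831000328063965), 1.2636218070983887)
plate y [-44.35008699 214.90492502] x [-63.95120727  -5.85970065]
```

View pics/w7.png

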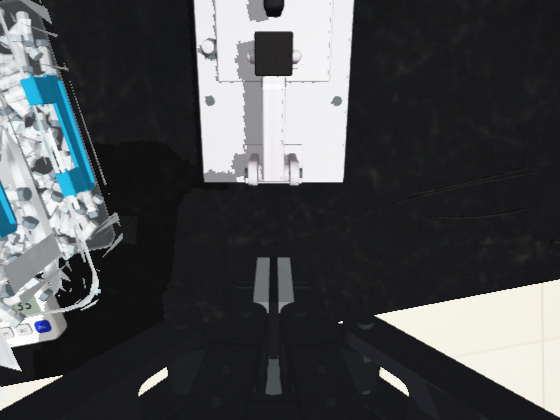

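The hook stayed level once released: the pad (273,53) is at (-47.5, 0.3, 89.5) mm and the loop bar is under it. An unsnapped gate would have pushed the arm back up, so I take it as shut. The handle's near end is where it should be at home.

```bash
python3 -c "
from station import robot
print(robot.job_done())"
```

```text
the job is handed in; nothing more can be done
None
```

I handed the job in at about 16 s: the carrier measured fully home against the dowels and end stop, and the hook is pressed right down and stayed down; the gate being shut under the loop is inferred from that, not seen directly.

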